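# Seat a heat sink in the jig and hold it against fence and plate

## Robot

A 6-joint arm with a two-finger parallel gripper is mounted at the origin on the work surface. World frame = base frame: x ahead of the robot, y to its left, z up, the work surface at z = 0. Lengths are in m, angles in rad, forces in N, time in s.
With the tool pointing down it reaches from about 0.2 to 0.875 m from the base axis. Payload 3.4 kg.
Tool frame: the origin (TCP) lies between the finger pads; the fingertips stand 22 mm ahead of it and the grasp point (between the pads) lies 3 mm ahead of it (nose_length is the distance from the TCP to the fingertips, in m); z points along the fingers, x is the direction in which the jaws open and shut, and the axes are right-handed (so a half turn about z gives the same grasp; the last joint's range is limited). The gripper opens to 94 mm and grips with 3 to 60 N. Pads are 16 mm wide; open, the fingers measure 119 mm over their backs; the gripper's body (75 mm by 177 mm) begins 78 mm behind the grasp point.
Start: joints at [-1.236, 0.276, 1.505, -0, 1.361, -0.121], TCP at [0.253, -0.516, 0.227] pointing down, gripper open.
Joint ranges: [-2.89, 2.89], [-0.75, 2.08], [0.22, 2.7], [-1.18, 4.32], [0.11, 2.71], [-2.7, 2.7]. Speed limits (rad/s): [2.57, 2.57, 3.14, 3.14, 3.14, 3.14].

## Interface

Orientations are given as a 3x3 rotation matrix whose columns are the frame's x, y, z axes.
In Python, from workcell import observe, camera, calibration, sign_off, nose_length gives the robot as it stands.
- The arm moves only by the tool play_rows, never from a script. Its argument "moves" is one flat list of numbers, 7 for each row, row after row: the turn, a rotation vector about the world's x, y, z in rad, then the shift along the world's x, y, z in mm, then the finger opening in mm, from 0 to 94. A call has exactly 5 rows; each row shifts and turns the commanded pose from where the row before left it; what a row does not reach is not made up. A row lasts 1/8 s, in which the tool goes at most 62.5 mm and 10.7 degrees, less where a joint would pass 70% of its speed; a pose out of reach is approached as far as the arm can. A call is refused whole if a number of a shift passes 62.5 or a number of a turn 0.188, either way. A call with a gripper value outside its range is refused whole. The fingers move at their own pace and stop on an object; "newtons" is the grip in N (left out, the last holds). Time passes only in rows, so rows that do not move let the fingers close, or fill a call up. It gives the time, the measured TCP pose, the force and the opening at its end, in the units of the state.
- observe(): the state, without advancing time (a new reading comes with each control period).
- camera(name): name is "side" or "top" or "wrist"; returns the picture (420x560x3 uint8, blue, green, red); there is no depth.
- calibration(name): a dict with "intrinsics" (3x3 intrinsics, pixels), "extrinsics" (4x4, takes a point from camera to world coordinates); the wrist camera has in their place "tool_from_camera" (4x4, takes a point from camera to tool coordinates, whose origin is the TCP and whose axes are the tool frame's). Camera axes: x right, y down, z forward; pixel columns grow to the right and rows downward; lengths in m; the calibration is good to about 2 mm. A picture is of the moment at which its call begins: read the wrist's pose just before it. calibration takes no time and is no camera call.
- sign_off(): hands the job in, once; it reports no verdict.
The state is a dict: "time": time; "joint_pos": joint angles; "qd": joint speeds; "joint_torque": joint torques, N m; "eef_pos": TCP position; "orientation": TCP orientation; "force": force on the tool from outside, world axes, zero at the start; "torque": the same for the moment, N m; "finger_gap": finger opening in m.
Only numpy, scipy, OpenCV 4.12 (cv2) and the standard library are available. Lean on these libraries where they do the work, as an engineer would, in place of code of your own. Each camera call takes 0.05 s, during which the arm holds its last target.

## Task

Pick up the aluminium heat sink and seat it on the grey jig plate, its upright wall flat against the green fence and its end touching the red stop block. Then push it firmly down onto the plate and back against the fence at the same time, as one diagonal push, and finish while still holding that push, ready for a colleague to screw it down. Leave the other things on the mat where they are.

Things in the scene. Friction and masses are not known exactly. Their poses are not given: they have to be found in the camera images.
- heat_sink_wall (a point): grasp point of the heat sink, a loose aluminium angle, L in section: an upright wall 10 mm thick, 50 mm tall (foot included), 110 mm long, along the +x edge of a flat foot. The point is midway along the wall, mid-thickness, 40 mm above the underside. Axes: x across, from open foot to wall; y along; z up. It starts with the wall on the far side, turned at most 0.7 rad; mass 0.2 to 0.33 kg
- heat_sink_heel (a point): lower back edge of the heat sink, midway along its length: on the wall's outer (+x) face, at the underside. Same axes as the heat sink; its two ends lie 55 mm to either side along y
- jig: seating jig fixed on the blue mat: a grey plate 110 mm (x) by 250 mm (y), its top 12 mm above this origin, from x = -50 to +60 mm, with a green fence along the far edge. Origin at the mat's surface; x towards the fence, y along it, z up. Placed differently each time, turned up to 0.3 rad; rigid, does not move
- jig_plate: the grey plate of the jig, of slick low-friction plastic, on which the heat sink is to stand; same origin and axes as the jig, top 12 mm above the origin
- jig_fence: the green fence: a rigid bar 22 mm thick, 250 mm long, 22 mm high above the plate. Origin at the middle of the foot of its face towards the robot, at plate-top height; x points into the fence, y along it, z up
- stop_block: red rigid block fixed on the plate, 40 mm (x) by 20 mm (y), 22 mm high; origin at the centre of its underside, at plate-top height, axes as the jig. It sits in one of two sockets, at jig y = +95 or -95 mm; the heat sink's end goes against its face towards the jig's middle, 10 mm from its origin along y
- blank_cap: flat black cap, 16 mm diameter, 3 mm high, fixed in the socket that the stop block does not use, 95 mm from the jig's middle; it is not in the way
- mat: blue mat fixed on the bench, origin at the bench surface; its top is 4 mm above it
- capacitor_a: black upright capacitor, 22 mm diameter, 36 mm tall; origin at the centre of its underside; leave alone
- capacitor_b: orange upright capacitor, 20 mm diameter, 30 mm tall; origin at the centre of its underside; leave alone
- screwdriver: green-handled screwdriver lying on the mat at the robot's side, about 200 mm long along its own x, under 35 mm high; leave alone
- tape_roll: cream roll of tape lying flat, 70 mm diameter, 20 mm high; origin at the centre of its underside; leave alone
- circuit_board: green circuit board with parts on it, 90 x 130 mm, 24 mm high, beyond the jig and heat sink; leave alone
- multimeter: grey multimeter lying on its back, 160 x 80 mm, 44 mm high, on the far side of the mat; leave alone
- parts_tub: small yellow round tub, 80 mm diameter, 40 mm high, at the left edge of the mat; leave alone
- heat_sink: the heat sink as a whole. Origin at the centre of the underside of its foot (50 mm wide in x, 110 mm long in y, 6 mm thick), 25 mm in front of the heel. The wall covers the foot from x = +15 to +25 mm; the other 40 mm of the foot is bare on top, so fingers can push down and against the wall in that inner corner

How it is judged:
On the way:
1. the heat sink is lifted clear of the mat (height (world z) of heat_sink_heel above 0.02 m and contact force between heat_sink and mat below 0.1 N), for 0.1 s.
At the end, for the whole second after the job is handed in: Held by the fingers: upright on the plate within 0.06 rad and 3 mm, wall within 3 mm of the fence and square within 0.05 rad, end within 4.5 mm of the stop block; bearing on the plate with over 8 N (weight included) and on the fence with over 4 N together, at rest (contact force between heat_sink and jig_plate above 8 N and contact force between heat_sink and jig_fence above 4 N and contact force between the fingers and heat_sink above 4 N and x of heat_sink_heel in the frame of jig_fence between -0.003 and 0.003 m and z of heat_sink_heel in the frame of jig_fence between -0.003 and 0.003 m and y of heat_sink_heel in the frame of jig between -0.06 and 0.06 m and (y of heat_sink_heel in the frame of stop_block between 0.061 and 0.0695 m or y of heat_sink_heel in the frame of stop_block between -0.0695 and -0.061 m) and angle between heat_sink's own z axis and vertical below 0.06 rad and angle between the x axis of heat_sink and the x axis of jig_fence, either way round below 0.05 rad and linear speed of heat_sink below 0.01 m/s); the arm keeps its last pose, push and grip.
It fails at once if one of the other things on the mat was moved by more than 30 mm (distance of any of capacitor_a, capacitor_b, screwdriver, tape_roll, circuit_board, multimeter, parts_tub from where it was at the start of the episode above 0.03 m).
It also fails if it takes over 51 s, if anything falls off the work surface, if the arm or the gripper's body presses on something with over 40 N, if the wrist force passes 120 N, or if a joint passes its speed limit or range.

## Working session

There is one attempt and no reset: what is moved stays moved. The work goes in short steps, Python scripts to look and compute and a tool call to move; the robot and the scene stay as the last step left them, time stands still between calls to the robot, and variables do not carry over. Pictures are saved under pics/ and viewed, and the job is handed in when it is done.

Besides the shell and the picture viewer there is one more tool, called after "Emit:" in YAML: its name, and indented under it one key for each argument. play_rows: Moves the arm, as the interface text tells. Its arguments: {"type":"object","properties":{"moves":{"type":"array"},"newtons":{"type":"number"}},"required":["moves"]}

```bash
mkdir -p pics
python3 - <<'E'
from workcell import *
import cv2
s=observe();print(s)
for n in ("top","side"):
    cv2.imwrite(f"pics/{n}0.png",camera(n));c=calibration(n);print(n,c)
print(calibration("wrist"),nose_length)
E
```

```text
{'time': 0.0, 'joint_pos': array([-1.23598776e+00,  2.76568821e-01,  1.50609217e+00,  1.76533074e-05,
        1.36067209e+00, -1.20963304e-01]), 'qd': array([ 1.37824942e-04,  6.59153759e-04, -1.12109627e-03, -1.22002762e-05,
       -5.49348618e-04, -1.38109793e-03]), 'joint_torque': array([-2.34001694e-03, -4.04590487e+01, -2.37234306e+01,  7.00100488e-02,
        3.46981210e-02, -1.33138551e-04]), 'eef_pos': array([ 0.25294176, -0.51581365,  0.22663594]), 'orientation': array([[ 4.40151721e-01, -8.97923245e-01, -5.55579812e-04],
       [-8.97921758e-01, -4.40152013e-01,  1.64946582e-03],
       [-1.72563328e-03, -2.27148020e-04, -9.99998485e-01]]), 'force': array([ 0.25510525,  0.39910918, -0.24702827]), 'torque': array([0.03022997, 0.03010765, 0.00831015]), 'finger_gap': 0.09363988557079865}
top {'intrinsics': array([[444.33854251,   0.        , 271.9654034 ],
       [  0.        , 444.33854251, 214.88479271],
       [  0.        ,   0.        ,   1.        ]]), 'extrinsics': array([[-0.01627752, -0.97581814,  0.21797708,  0.33208592],
       [-0.9998525 ,  0.0146913 , -0.00889579
[... 508 characters left out ...]
6.93247446e-04, -6.43887880e-01, -7.65119545e-01,
         7.48611608e-01],
       [ 0.00000000e+00,  0.00000000e+00,  0.00000000e+00,
         1.00000000e+00]])}
{'intrinsics': array([[342.1465608 ,   0.        , 280.2385304 ],
       [  0.        , 342.1465608 , 204.22723885],
       [  0.        ,   0.        ,   1.        ]]), 'tool_from_camera': array([[ 9.99999256e-01,  8.60635915e-04, -8.64616323e-04,
         9.26338163e-04],
       [-5.92456674e-04,  9.62155221e-01,  2.72501339e-01,
        -7.93773716e-02],
       [ 1.06641955e-03, -2.72500624e-01,  9.62155015e-01,
        -1.57209798e-01],
       [ 0.00000000e+00,  0.00000000e+00,  0.00000000e+00,
         1.00000000e+00]])} 0.022
```

View pics/top0.png

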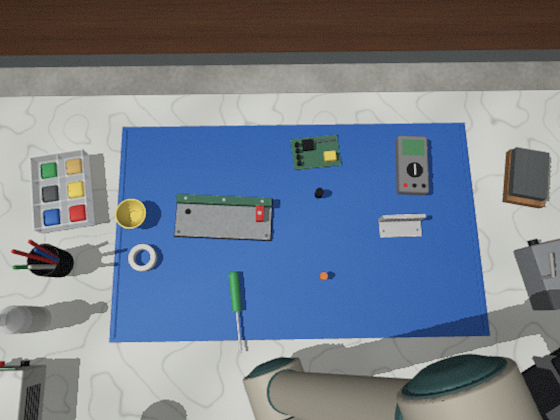

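View pics/side0.png

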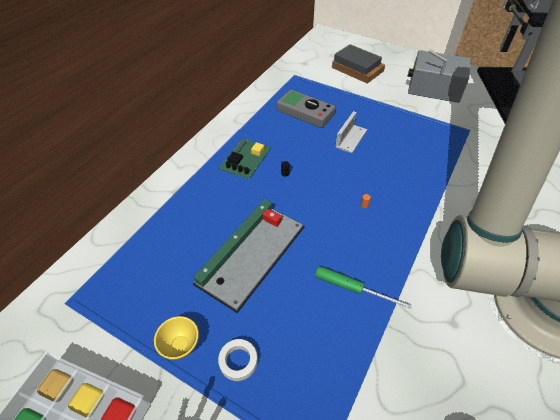

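Run:
```python
import cv2
t=cv2.imread("pics/top0.png")
cv2.imwrite("pics/tc.png",cv2.resize(t[60:260,200:460],None,fx=3,fy=3,interpolation=cv2.INTER_CUBIC))
```

```text
(no output)
```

View pics/tc.png

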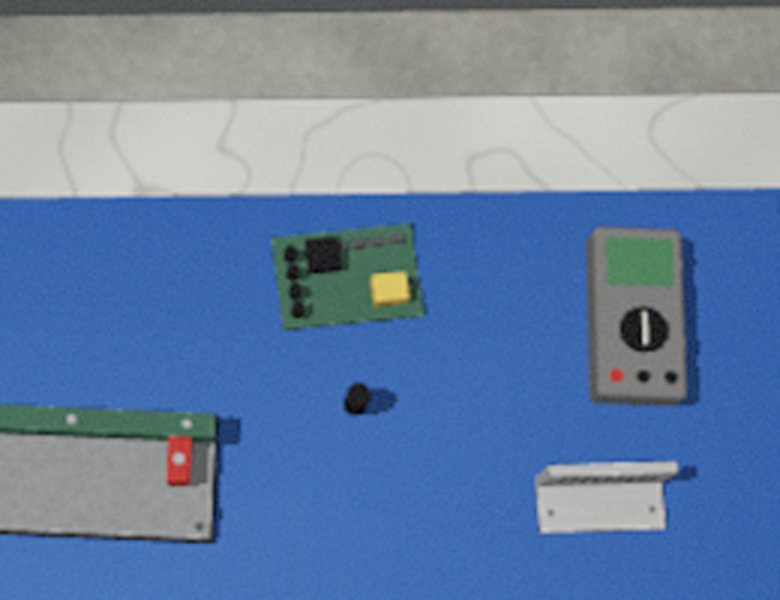

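Run:
```python
import cv2
t=cv2.imread("pics/top0.png")
cv2.imwrite("pics/t_hs.png",cv2.resize(t[200:250,365:440],None,fx=10,fy=10,interpolation=cv2.INTER_CUBIC))
cv2.imwrite("pics/t_jig.png",cv2.resize(t[185:250,165:285],None,fx=6,fy=6,interpolation=cv2.INTER_CUBIC))
```

```text
(no output)
```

View pics/t_hs.png

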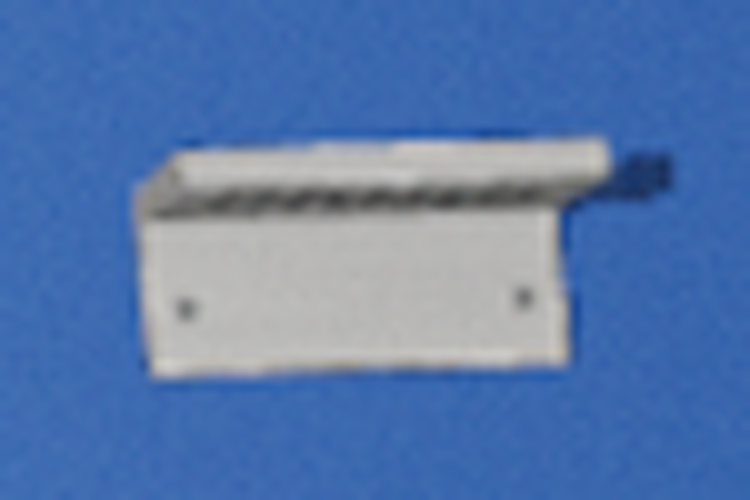

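View pics/t_jig.png

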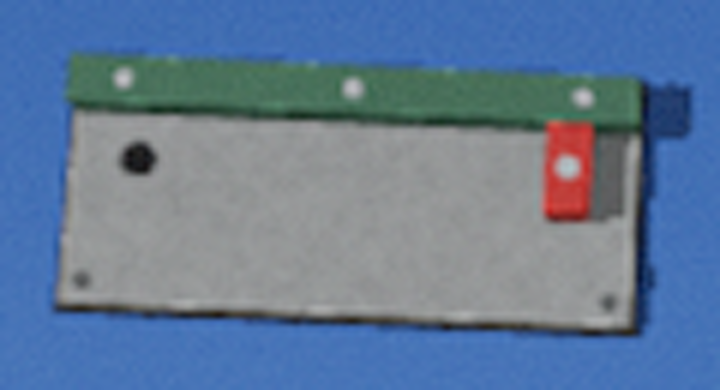

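```bash
cat > h.py <<'E'
import numpy as np
from workcell import *
from scipy.optimize import least_squares
from scipy.spatial.transform import Rotation as R
def proj(K,T,P):
    P=np.atleast_2d(P);C=(P-T[:3,3])@T[:3,:3];return (C[:,:2]/C[:,2:])@K[:2,:2].T+K[:2,2]
def wristT(s):
    c=calibration("wrist");T=np.eye(4);T[:3,:3]=s['orientation'];T[:3,3]=s['eef_pos'];return c['intrinsics'],T@c['tool_from_camera']
def fit(K,T,obj,pix,z0,g):
    obj=np.array(obj,float);pix=np.array(pix,float)
    def w(p):
        c,s=np.cos(p[2]),np.sin(p[2])
        return np.c_[p[0]+c*obj[:,0]-s*obj[:,1],p[1]+s*obj[:,0]+c*obj[:,1],z0+obj[:,2]]
    r=least_squares(lambda p:(proj(K,T,w(p))-pix).ravel(),g,loss='soft_l1')
    return r.x,r.fun.reshape(-1,2)
def crop(p,s,ox,oy): return (np.array(p)+.5)/s-.5+np.array([ox,oy])
E
python3 - <<'E'
from h import *
np.set_printoptions(precision=4,suppress=True)
c=calibration("top");K,T=c['intrinsics'],c['extrinsics']
o=[(-.025,.055,.006),(-.025,-.055,.006),(.025,.055,.05),(.025,-.055,.05),(.015,-.055,.05)]
px=crop([(150,362),(567,352),(180,153),(607,140),(607,172)],10,365,200)
print(fit(K,T,o,px,.004,(.4,-.25,0)))
o=[(-.05,.125,.012),(-.05,-.125,.012),(.082,.125,.034),(.082,-.125,.034),(.06,.125,.034),(.06,-.125,.034)]
px=crop([(58,304),(637,326),(72,55),(640,80),(70,103),(640,127)],6,165,185)
print(fit(K,T,o,px,.004,(.4,.25,0)))
E
```

```text
(array([ 0.5528, -0.27  ,  0.011 ]), array([[ 0.1309,  0.5872],
       [ 0.0688,  0.5037],
       [-0.2711, -0.7232],
       [-0.1637, -0.5129],
       [ 0.2366,  0.0996]]))
(array([ 0.5562,  0.1955, -0.0531]), array([[-0.1969,  9.2572],
       [-0.6036,  9.1824],
       [-0.0084, -0.4663],
       [ 0.8139, -1.0934],
       [-0.3816, -0.3213],
       [ 0.503 , -0.7624]]))
```

Run:
```python
from h import *
np.set_printoptions(precision=4,suppress=True)
c=calibration("top");K,T=c['intrinsics'],c['extrinsics']
o=[(-.05,.125,.012),(-.05,-.125,.012),(.06,.125,.034),(.06,-.125,.034),(.038,.125,.034),(.038,-.125,.034)]
px=crop([(58,304),(637,326),(72,55),(640,80),(70,103),(640,127)],6,165,185)
print(fit(K,T,o,px,.004,(.4,.25,0)))
```

```text
(array([ 0.5775,  0.1949, -0.0569]), array([[ 0.2345,  0.9708],
       [-0.5812,  1.2374],
       [-0.1317, -0.4071],
       [ 0.6795, -0.6815],
       [-0.5375, -0.2628],
       [ 0.3358, -0.3483]]))
```

Emit:
play_rows:
  moves: [0,0,0.113,30,24,0,60,0,0,0.113,30,24,0,60,0,0,0.113,30,24,0,60,0,0,0.113,30,24,0,60,0,0,0.113,30,24,0,60]
  newtons: 40

```text
time: 0.72
eef_pos: [0.4038, -0.3953, 0.2271]
orientation: [[0.854, -0.52, -0.0], [-0.52, -0.854, 0.001], [-0.001, -0.0, -1.0]]
force: [0.0, -0.3, 0.4]
finger_gap: 0.0602
```

Emit:
play_rows:
  moves: [0,0,0.113,30,24,0,60,0,0,0.113,30,24,0,60,0,0,0.113,30,24,0,60,0,0,0.113,30,24,0,60,0,0,0.113,30,24,0,60]

```text
time: 1.35
eef_pos: [0.5538, -0.2753, 0.227]
orientation: [[1.0, 0.019, -0.001], [0.019, -1.0, 0.0], [-0.001, -0.0, -1.0]]
force: [-0.9, 0.2, -0.0]
finger_gap: 0.06
```

Emit:
play_rows:
  moves: [0,0,0,0,0,0,60,0,0,0,0,0,0,60,0,0,0,0,0,0,60,0,0,0,0,0,0,60,0,0,0,0,0,0,60]

```text
time: 1.98
eef_pos: [0.5527, -0.2769, 0.2276]
orientation: [[1.0, 0.014, 0.0], [0.014, -1.0, -0.0], [0.0, 0.0, -1.0]]
force: [0.0, -0.3, -0.3]
finger_gap: 0.0598
```

Run:
```python
from h import *
import cv2,pickle
s=observe();print(s['eef_pos'],s['orientation'],s['finger_gap'])
im=camera("wrist");cv2.imwrite("pics/w1.png",im);pickle.dump(s,open("w1.pkl","wb"))
```

```text
[ 0.55267344 -0.27685696  0.22764641] [[ 9.99903975e-01  1.38563561e-02  2.07034107e-04]
 [ 1.38563894e-02 -9.99903983e-01 -1.60010374e-04]
 [ 2.04797067e-04  1.62863754e-04 -9.99999966e-01]] 0.059756615764095224
```

View pics/w1.png

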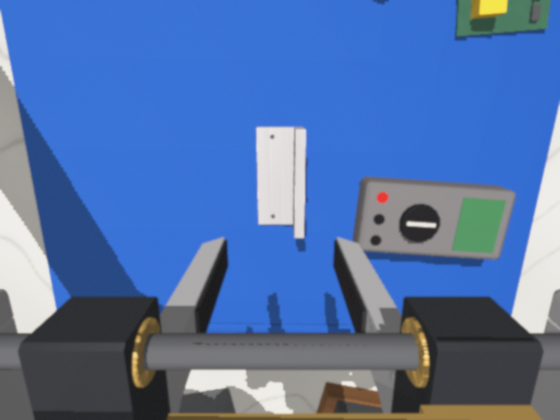

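Run:
```python
import cv2
t=cv2.imread("pics/w1.png")
cv2.imwrite("pics/w1c.png",cv2.resize(t[115:250,240:330],None,fx=6,fy=6,interpolation=cv2.INTER_CUBIC)[:600] if 0 else cv2.resize(t[118:243,240:330],None,fx=4.8,fy=4.8,interpolation=cv2.INTER_CUBIC))
```

```text
(no output)
```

View pics/w1c.png

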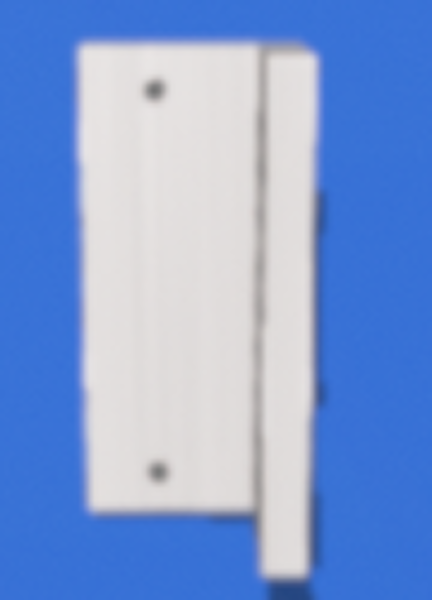

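Run:
```python
from h import *
import pickle
np.set_printoptions(precision=4,suppress=True)
s=pickle.load(open("w1.pkl","rb"));K,T=wristT(s)
o=[(-.025,.055,.006),(-.025,-.055,.006),(.015,.055,.05),(.025,.055,.05),(.015,-.055,.05),(.025,-.055,.05)]
px=crop([(78,44),(90,512),(265,54),(318,54),(260,577),(308,579)],4.8,240,118)
print(fit(K,T,o,px,.004,(.55,-.25,0)))
```

```text
(array([ 0.552 , -0.2728,  0.0178]), array([[ 0.0743, -0.0311],
       [-0.2781, -0.2031],
       [ 0.1685,  0.2249],
       [-0.3014,  0.1896],
       [ 0.3187,  0.0759],
       [-0.0021, -0.3675]]))
```

Emit:
play_rows:
  moves: [0,0,0.002,19,4.5,-30,60,0,0,0.002,0,0,-50,60,0,0,0,0,0,-50,60,0,0,0,0,0,-30,60,0,0,0,0,0,-17,60]

```text
time: 2.65
eef_pos: [0.5713, -0.2715, 0.0487]
orientation: [[1.0, 0.019, -0.002], [0.019, -1.0, 0.001], [-0.002, -0.001, -1.0]]
force: [0.3, -0.5, -0.3]
finger_gap: 0.0601
```

Run:
```python
from h import *
import cv2
cv2.imwrite("pics/s1.png",camera("side"));print(observe()['eef_pos'])
im=camera("side");cv2.imwrite("pics/s1.png",cv2.resize(im[80:200,280:440],None,fx=5,fy=5))
```

```text
[ 0.57063459 -0.27115172  0.0473556 ]
```

View pics/s1.png

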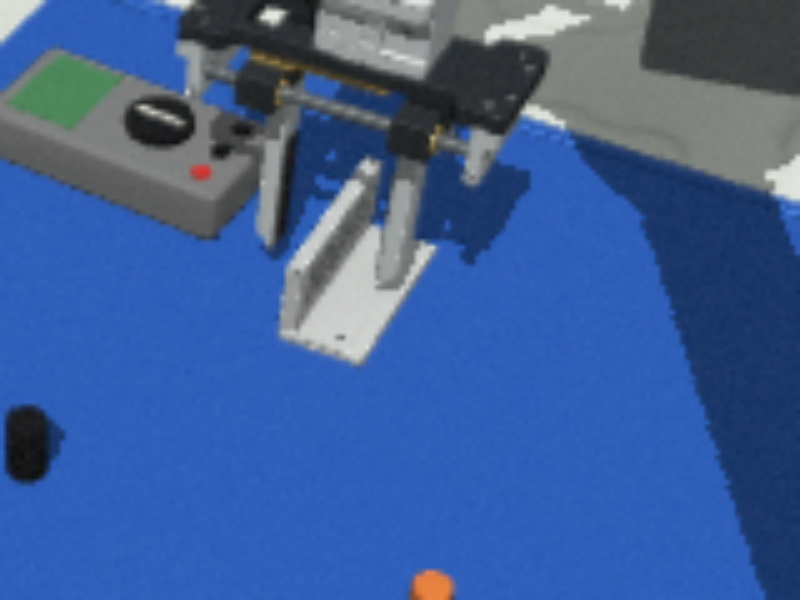

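Emit:
play_rows:
  moves: [0,0,0,0,0,3,40,0,0,0,0,0,0,25,0,0,0,0,0,0,5,0,0,0,0,0,0,5,0,0,0,0,0,0,5]

```text
time: 3.38
eef_pos: [0.5721, -0.2718, 0.0537]
orientation: [[1.0, 0.019, 0.0], [0.019, -1.0, -0.0], [0.0, 0.0, -1.0]]
force: [-0.1, 0.3, -0.3]
finger_gap: 0.0134
```

Emit:
play_rows:
  moves: [0,0,0,0,0,0,5,0,0,0,0,0,0,5,0,0,0,0,0,0,5,0,0,0,0,0,0,5,0,0,0,0,0,0,5]

```text
time: 4.0
eef_pos: [0.572, -0.2718, 0.0536]
orientation: [[1.0, 0.019, -0.0], [0.019, -1.0, 0.0], [-0.0, -0.0, -1.0]]
force: [-1.2, 0.1, 1.3]
finger_gap: 0.0095
```

Emit:
play_rows:
  moves: [0,0,0,0,0,15,5,0,0,0,0,0,30,5,0,0,0,0,0,40,5,0,0,0,0,20,50,5,0,0,0,5,40,30,5]
  newtons: 55

```text
time: 4.62
eef_pos: [0.5779, -0.2129, 0.2215]
orientation: [[1.0, 0.016, 0.004], [0.016, -1.0, -0.002], [0.004, 0.002, -1.0]]
force: [0.8, 0.2, -2.8]
finger_gap: 0.0098
```

Emit:
play_rows:
  moves: [0,0,-0.02,5,50,0,5,0,0,-0.02,5,50,0,5,0,0,-0.02,5,50,0,5,0,0,-0.015,5,50,0,5,0,0,0,5,50,0,5]

```text
time: 5.25
eef_pos: [0.602, 0.0398, 0.2189]
orientation: [[0.998, -0.056, 0.0], [-0.056, -0.998, 0.0], [0.0, -0.0, -1.0]]
force: [1.4, 0.6, -3.3]
finger_gap: 0.0094
```

Emit:
play_rows:
  moves: [0,0,0,0,20,0,5,0,0,0,0,0,0,5,0,0,0,0,0,0,5,0,0,0,0,0,0,5,0,0,0,0,0,0,5]

```text
time: 5.88
eef_pos: [0.6022, 0.057, 0.2185]
orientation: [[0.998, -0.058, 0.0], [-0.058, -0.998, -0.0], [0.0, 0.0, -1.0]]
force: [-0.2, 0.3, -3.4]
finger_gap: 0.0097
```

Run:
```python
from h import *
import cv2,pickle
s=observe();print(s['eef_pos'],s['orientation'],s['finger_gap'],s['force'])
im=camera("wrist");cv2.imwrite("pics/w2.png",im);pickle.dump(s,open("w2.pkl","wb"))
```

```text
[0.6021569  0.05698891 0.21850541] [[ 9.98339493e-01 -5.76042843e-02  5.23563994e-05]
 [-5.76042695e-02 -9.98339464e-01 -2.49304942e-04]
 [ 6.66304925e-05  2.45875017e-04 -9.99999968e-01]] 0.009748922536296238 [-0.18486222  0.30162613 -3.40746589]
```

View pics/w2.png

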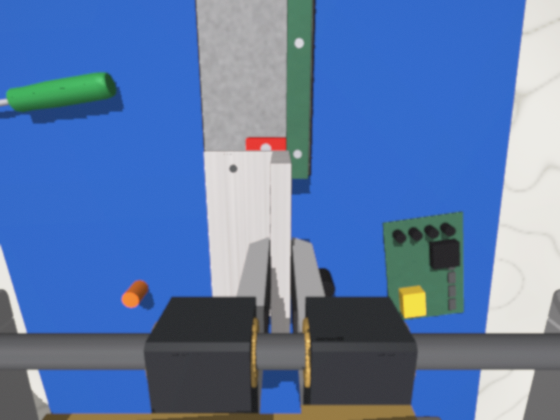

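Run:
```python
import cv2
t=cv2.imread("pics/w2.png")
cv2.imwrite("pics/w2c.png",cv2.resize(t[115:190,195:320],None,fx=6.4,fy=6.4,interpolation=cv2.INTER_CUBIC))
cv2.imwrite("pics/w2d.png",cv2.resize(t[0:75,190:320],None,fx=6,fy=6,interpolation=cv2.INTER_CUBIC))
```

```text
(no output)
```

View pics/w2c.png

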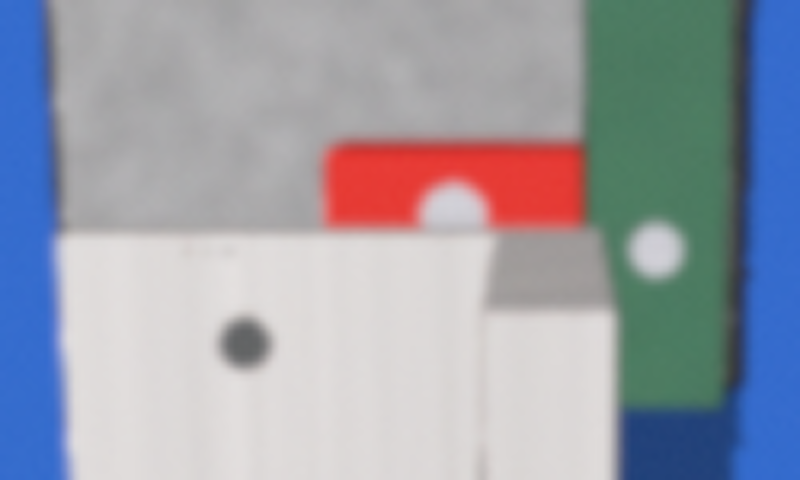

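View pics/w2d.png

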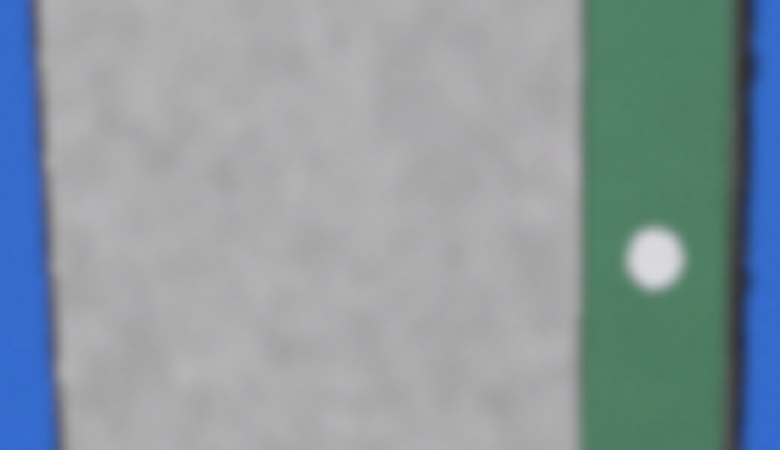

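Run:
```python
from h import *
import pickle
np.set_printoptions(precision=4,suppress=True)
s=pickle.load(open("w2.pkl","rb"));K,T=wristT(s)
def ray(p,z):
    d=T[:3,:3]@np.linalg.solve(K,[p[0],p[1],1]);return T[:3,3]+d*(z-T[2,3])/d[2]
c=lambda p:crop(p,6.4,195,115)
d=lambda p:crop(p,6,190,0)
ft=.038;pt=.016
L=[(c((586,0)),ft,0,.038),(c((586,120)),ft,0,.038),(d((582,450)),ft,0,.038),(d((584,0)),ft,0,.038),
(c((735,0)),ft,0,.06),(c((722,400)),ft,0,.06),(d((726,450)),ft,0,.06),(d((738,0)),ft,0,.06),
(c((49,0)),pt,0,-.05),(c((62,220)),pt,0,-.05),(d((37,0)),pt,0,-.05),(d((63,440)),pt,0,-.05),
(c((400,148)),ft,1,-.085),(c((500,148)),ft,1,-.085),(c((680,408)),ft,1,-.125),(c((650,408)),ft,1,-.125)]
W=[ray(p,z) for p,z,_,_ in L]
def res(q):
    cc,ss=np.cos(q[2]),np.sin(q[2]);r=[]
    for w,(_,_,a,v) in zip(W,L):
        x,y=w[0]-q[0],w[1]-q[1]
        r.append(((cc*x+ss*y) if a==0 else (-ss*x+cc*y))-v)
    return np.array(r)*1000
r=least_squares(res,(.57,.19,-.05));print(r.x,r.fun)
q=r.x
o=[(-.025,.055,.006),(.015,.055,.006),(.015,.055,.05),(.025,.055,.05),(.025,.055,.006)]
px=[c(p) for p in [(57,232),(497,232),(485,308),(617,310),(600,232)]]
h,f=fit(K,T,o,px,s['eef_pos'][2]-.0496,(.58,.05,-.05));print(h,f)
def Rz(a):return np.array([[np.cos(a),-np.sin(a)],[np.sin(a),np.cos(a)]])
tgt=q[:2]+Rz(q[2])@[.013,-.030]
# keep h yaw rotate about TCP
e=s['eef_pos'][:2];dy=q[2]-h[2]
hr=e+Rz(dy)@(h[:2]-e)
print("target",tgt,"shift mm",(tgt-hr)*1000,"turn",dy, "tool yaw",np.arctan2(s['orientation'][1,0],s['orientation'][0,0]))
print("wall rel tcp (tool frame)",Rz(-h[2])@(h[:2]-e)+[.02,0])
```

```text
[ 0.5792  0.1941 -0.0621] [-1.058  -0.8865 -0.9978 -1.33   -0.8289 -1.1538 -0.7651 -0.8112  1.9247
  2.0727  1.7722  2.0618 -0.0376  0.041   0.0108 -0.0142]
[ 0.5826  0.0573 -0.0601] [[-0.0025 -0.0272]
 [-0.2801  0.1939]
 [-0.7381 -0.0388]
 [ 0.3584 -0.281 ]
 [ 0.7452  0.2492]]
target [0.5903 0.1633] shift mm [  7.774 105.947] turn -0.0019974606448663543 tool yaw -0.05763617489603758
wall rel tcp (tool frame) [ 0.0004 -0.0008]
```

Emit:
play_rows:
  moves: [0,0,-0.003,0,40,0,5,0,0,0,0,40,0,5,0,0,0,0,31,-20,5,0,0,0,0,0,-50,5,0,0,0,0,0,-40,5]

```text
time: 6.55
eef_pos: [0.6018, 0.1693, 0.107]
orientation: [[0.998, -0.058, -0.0], [-0.058, -0.998, -0.0], [-0.0, 0.0, -1.0]]
force: [0.8, 0.8, -3.3]
finger_gap: 0.0093
```

Emit:
play_rows:
  moves: [0,0,0,0,0,-25,5,0,0,0,0,0,0,5,0,0,0,0,0,0,5,0,0,0,0,0,0,5,0,0,0,0,0,0,5]

```text
time: 7.18
eef_pos: [0.6028, 0.1693, 0.0848]
orientation: [[0.998, -0.059, 0.002], [-0.059, -0.998, 0.0], [0.002, -0.001, -1.0]]
force: [0.1, -1.0, -3.6]
finger_gap: 0.0098
```

Run:
```python
from h import *
import cv2,pickle
s=observe();print(s['eef_pos'],s['force'],s['torque'])
im=camera("wrist");cv2.imwrite("pics/w3.png",im);pickle.dump(s,open("w3.pkl","wb"))
im=camera("side");cv2.imwrite("pics/s3.png",cv2.resize(im[180:330,170:330],None,fx=4,fy=4,interpolation=cv2.INTER_CUBIC))
```

```text
[0.60284915 0.16925825 0.08479822] [ 0.06330603 -1.03846642 -3.57228784] [ 0.03112244 -0.12689179  0.09032898]
```

View pics/w3.png

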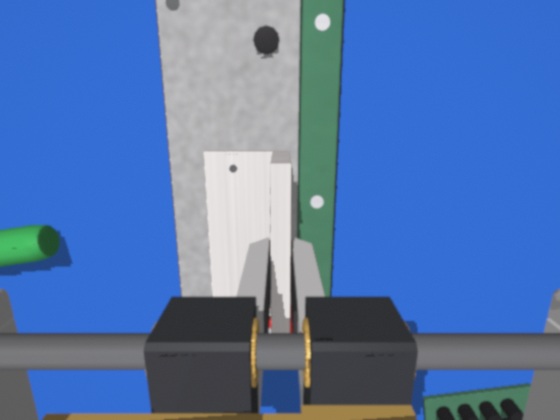

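View pics/s3.png

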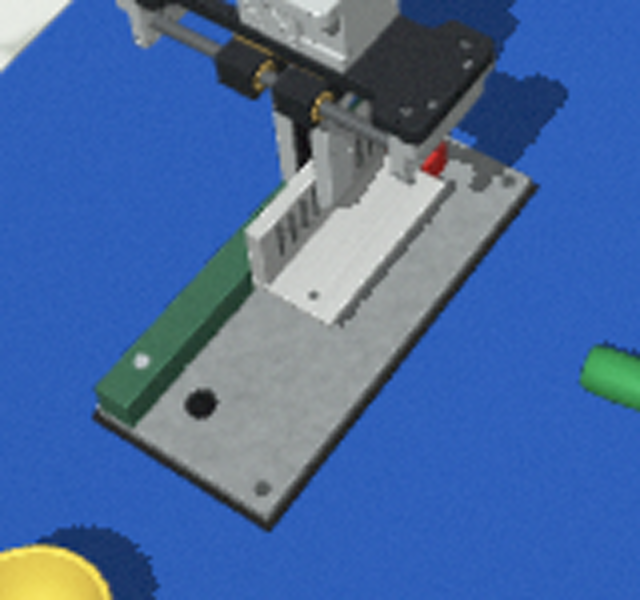

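Emit:
play_rows:
  moves: [0,0,-0.002,0,0,-8,5,0,0,0,0,0,-7,5,0,0,0,0,0,-2,5,0,0,0,0,0,0,5,0,0,0,0,0,0,5]

```text
time: 7.9
eef_pos: [0.6023, 0.1692, 0.0665]
orientation: [[0.998, -0.061, 0.0], [-0.061, -0.998, 0.0], [0.0, -0.0, -1.0]]
force: [0.2, 0.3, -2.7]
finger_gap: 0.0099
```

Emit:
play_rows:
  moves: [0,0,0,0,0,-1,5,0,0,0,0,0,-1,5,0,0,0,0,0,0,5,0,0,0,0,0,0,5,0,0,0,0,0,0,5]

```text
time: 8.52
eef_pos: [0.6024, 0.1692, 0.0655]
orientation: [[0.998, -0.061, 0.001], [-0.061, -0.998, 0.0], [0.001, -0.0, -1.0]]
force: [-1.4, 0.1, 6.0]
finger_gap: 0.0094
```

Emit:
play_rows:
  moves: [0,0,0,0,0,0.8,5,0,0,0,0,-1,0,5,0,0,0,0,-1,0,5,0,0,0,0,-1,0,5,0,0,0,0,0,0,5]

```text
time: 9.15
eef_pos: [0.6027, 0.1662, 0.0656]
orientation: [[0.998, -0.061, 0.001], [-0.061, -0.998, 0.0], [0.001, -0.0, -1.0]]
force: [1.0, 1.6, 3.6]
finger_gap: 0.0097
```

Emit:
play_rows:
  moves: [0,0,0,0,-0.5,0,5,0,0,0,0,-0.5,0,5,0,0,0,0,-0.5,0,5,0,0,0,0,0,0,5,0,0,0,0,0,0,5]

```text
time: 9.78
eef_pos: [0.6024, 0.1647, 0.0656]
orientation: [[0.998, -0.061, 0.001], [-0.061, -0.998, 0.0], [0.001, -0.0, -1.0]]
force: [-0.5, 2.9, 5.1]
finger_gap: 0.0096
```

Emit:
play_rows:
  moves: [0,0,0,0,-0.5,0.3,5,0,0,0,0,-0.5,0,5,0,0,0,0,0,0,5,0,0,0,0,0,0,5,0,0,0,0,0,0,5]

```text
time: 10.4
eef_pos: [0.602, 0.1636, 0.0655]
orientation: [[0.998, -0.061, -0.0], [-0.061, -0.998, -0.0], [-0.0, 0.0, -1.0]]
force: [0.7, 1.2, 3.7]
finger_gap: 0.0095
```

Emit:
play_rows:
  moves: [0,0,0,0,-0.5,0,5,0,0,0,0,-0.5,0,5,0,0,0,0,0,0,5,0,0,0,0,0,0,5,0,0,0,0,0,0,5]

```text
time: 11.02
eef_pos: [0.602, 0.1631, 0.0656]
orientation: [[0.998, -0.061, -0.0], [-0.061, -0.998, 0.001], [-0.0, -0.001, -1.0]]
force: [-0.2, 4.1, 4.1]
finger_gap: 0.0095
```

Emit:
play_rows:
  moves: [0,0,0,0,-0.5,0,5,0,0,0,0,-0.5,0,5,0,0,0,0,0,0,5,0,0,0,0,0,0,5,0,0,0,0,0,0,5]

```text
time: 11.65
eef_pos: [0.6021, 0.163, 0.0656]
orientation: [[0.998, -0.061, 0.0], [-0.061, -0.998, 0.002], [-0.0, -0.002, -1.0]]
force: [0.0, 7.2, 2.7]
finger_gap: 0.0099
```

Run:
```python
from h import *
import cv2,pickle
s=observe();print(s['eef_pos'],s['force'],s['torque'])
im=camera("top");cv2.imwrite("pics/t4.png",cv2.resize(im[185:255,180:290],None,fx=7,fy=7,interpolation=cv2.INTER_CUBIC))
im=camera("wrist");cv2.imwrite("pics/w4.png",cv2.resize(im[130:230,180:340],None,fx=5,fy=5,interpolation=cv2.INTER_CUBIC));cv2.imwrite("pics/w4f.png",im)
pickle.dump(s,open("w4.pkl","wb"))
```

```text
[0.60206565 0.16300051 0.06555163] [0.04749028 7.24630095 2.67929433] [ 1.13771094 -0.07583397 -0.05406166]
```

View pics/t4.png

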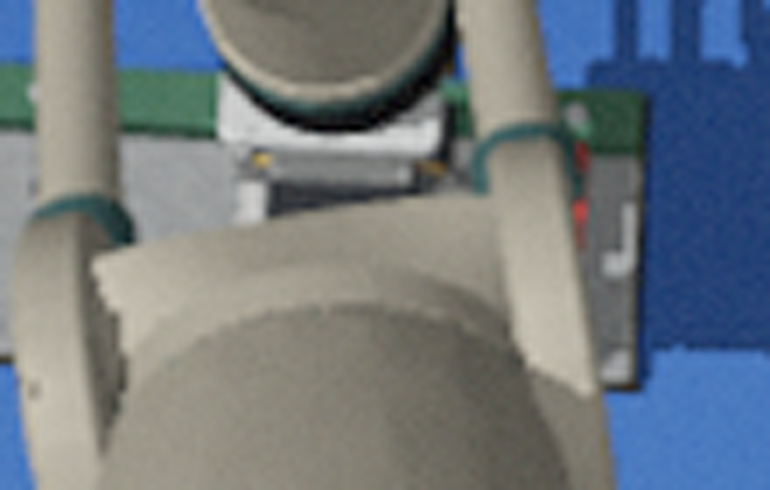

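View pics/w4.png

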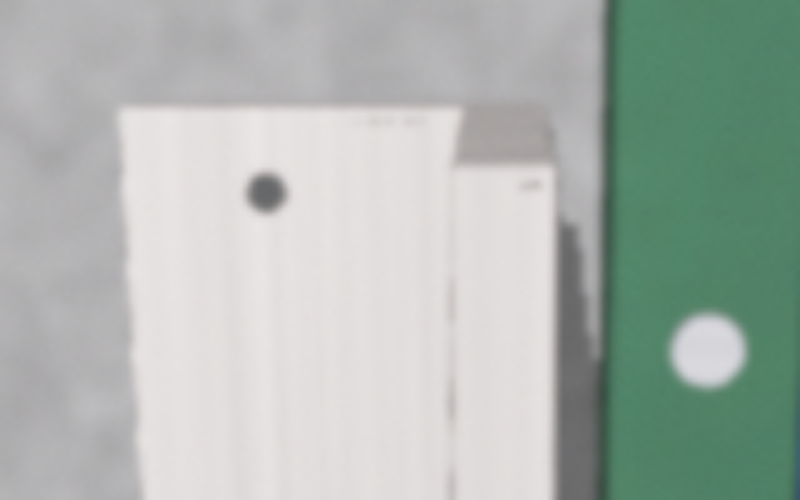

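Emit:
play_rows:
  moves: [0,0,0,0,0.6,0.2,5,0,0,0,1,0,0,5,0,0,0,1,0,0,5,0,0,0,1,0,0,5,0,0,0,1,-0.2,0,5]

```text
time: 12.38
eef_pos: [0.603, 0.163, 0.0656]
orientation: [[0.998, -0.062, -0.006], [-0.062, -0.998, 0.001], [-0.006, -0.001, -1.0]]
force: [-5.1, 6.7, 6.6]
finger_gap: 0.0095
```

Emit:
play_rows:
  moves: [0,0,0,0.5,0,0,5,0,0,0,0.5,0,0,5,0,0,0,0.5,0,0,5,0,0,0,0,0,0,5,0,0,0,0,0,0,5]

```text
time: 13.0
eef_pos: [0.6043, 0.1629, 0.0656]
orientation: [[0.998, -0.062, -0.007], [-0.062, -0.998, 0.001], [-0.007, -0.001, -1.0]]
force: [-5.0, 4.8, 7.1]
finger_gap: 0.0095
```

Emit:
play_rows:
  moves: [0,0,0,0,0.3,0.5,5,0,0,0,0,0,0.3,5,0,0,0,0,0,0,5,0,0,0,0,0,0,5,0,0,0,0,0,0,5]

```text
time: 13.62
eef_pos: [0.6044, 0.1629, 0.0656]
orientation: [[0.998, -0.062, -0.007], [-0.062, -0.998, 0.001], [-0.007, -0.0, -1.0]]
force: [-4.6, 4.8, 3.3]
finger_gap: 0.0096
```

Run:
```python
from h import *
import cv2,pickle
s=observe();print(s['eef_pos'],s['force'],s['torque'])
im=camera("wrist");cv2.imwrite("pics/w5.png",cv2.resize(im[130:230,180:340],None,fx=5,fy=5,interpolation=cv2.INTER_CUBIC));cv2.imwrite("pics/w5f.png",im)
```

```text
[0.60435385 0.16291391 0.06557786] [-4.64216355  4.81867369  3.27723243] [ 0.97864954  0.75441843 -0.18509555]
```

View pics/w5.png

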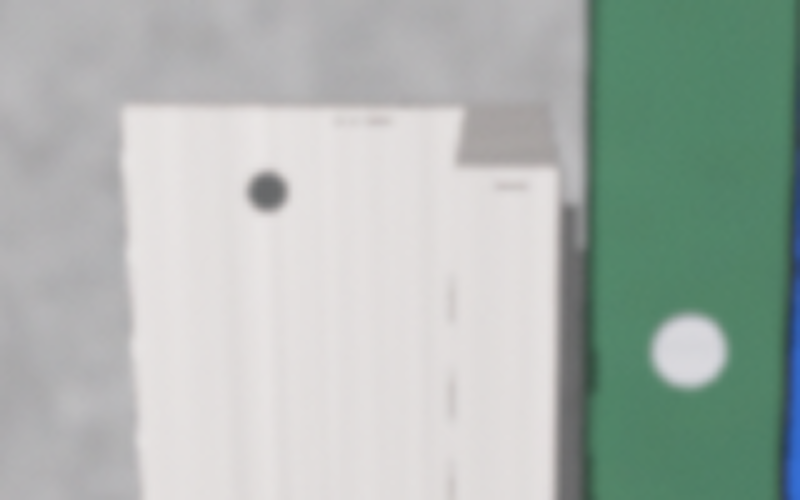

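Emit:
play_rows:
  moves: [0,0,0,0,0.4,0.3,5,0,0,0,0,0.4,0,5,0,0,0,0.5,0,0,5,0,0,0,0.5,0,0,5,0,0,0,0,0,0,5]

```text
time: 14.3
eef_pos: [0.6087, 0.1627, 0.0664]
orientation: [[0.998, -0.061, -0.0], [-0.061, -0.998, -0.001], [-0.0, 0.001, -1.0]]
force: [-0.9, 1.5, -3.6]
finger_gap: 0.0097
```

Emit:
play_rows:
  moves: [0,0,0,0.5,0,0,5,0,0,0,0.5,0,0,5,0,0,0,0,0,0,5,0,0,0,0,0,0,5,0,0,0,0,0,0,5]

```text
time: 14.92
eef_pos: [0.6091, 0.1628, 0.0667]
orientation: [[0.998, -0.061, -0.001], [-0.061, -0.998, -0.001], [-0.001, 0.001, -1.0]]
force: [-2.3, -0.2, -3.7]
finger_gap: 0.0099
```

Emit:
play_rows:
  moves: [0,0,0,0.5,0,0,5,0,0,0,0.5,0,0,5,0,0,0,0,0,0,5,0,0,0,0,0,0,5,0,0,0,0,0,0,5]

```text
time: 15.55
eef_pos: [0.6091, 0.1628, 0.0667]
orientation: [[0.998, -0.061, -0.003], [-0.061, -0.998, -0.001], [-0.003, 0.001, -1.0]]
force: [-5.9, -1.6, -2.5]
finger_gap: 0.0094
```

Run:
```python
from h import *
import cv2,pickle
s=observe();print(s['eef_pos'],s['force'],s['torque'],s['orientation'][:,2])
im=camera("wrist");cv2.imwrite("pics/w6.png",cv2.resize(im[130:230,180:340],None,fx=5,fy=5,interpolation=cv2.INTER_CUBIC));cv2.imwrite("pics/w6f.png",im)
```

```text
[0.6091212  0.16278868 0.06670249] [-5.91819254 -1.55460516 -2.46158936] [-0.20732291  0.93097526  0.01978455] [-3.03236210e-03 -8.47059555e-04 -9.99995044e-01]
```

View pics/w6.png

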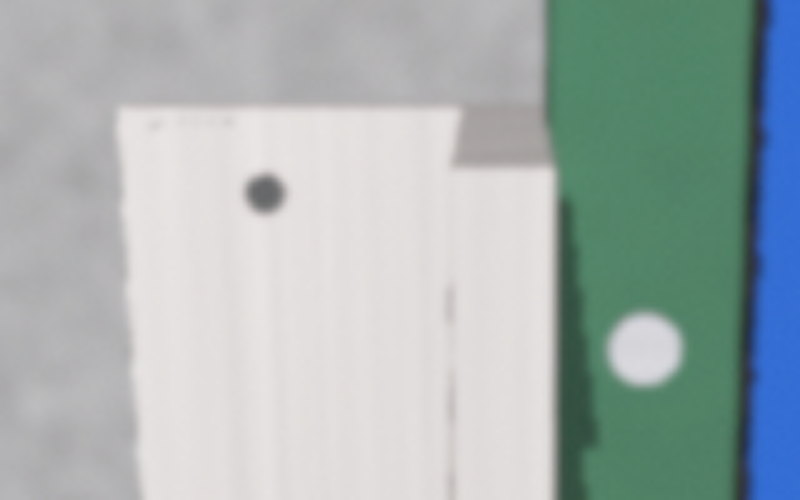

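Emit:
play_rows:
  moves: [0,0,0,-1.2,-0.2,0,5,0,0,0,0,0,-1,5,0,0,0,0,0,-1,5,0,0,0,0,0,0,5,0,0,0,0,0,0,5]

```text
time: 16.23
eef_pos: [0.6091, 0.1631, 0.0656]
orientation: [[0.998, -0.061, -0.0], [-0.061, -0.998, 0.0], [-0.0, -0.0, -1.0]]
force: [-5.6, -0.7, 1.1]
finger_gap: 0.0094
```

Emit:
play_rows:
  moves: [0,0,0,0.6,0,-0.4,5,0,0,0,0.6,0,-0.4,5,0,0,0,0.6,0,0,5,0,0,0,0,0,0,5,0,0,0,0,0,0,5]

```text
time: 16.85
eef_pos: [0.6092, 0.1631, 0.0655]
orientation: [[0.998, -0.061, -0.003], [-0.061, -0.998, -0.0], [-0.003, 0.0, -1.0]]
force: [-10.3, 0.4, 8.0]
finger_gap: 0.0094
```

Emit:
play_rows:
  moves: [0,0,0,0,-0.5,0,5,0,0,0,0,-0.4,-0.3,5,0,0,0,0.2,0,-0.4,5,0,0,0,0,0,0,5,0,0,0,0,0,0,5]

```text
time: 17.48
eef_pos: [0.6092, 0.163, 0.0655]
orientation: [[0.998, -0.061, -0.003], [-0.061, -0.998, 0.001], [-0.003, -0.001, -1.0]]
force: [-11.9, 1.3, 11.9]
finger_gap: 0.0093
```

Emit:
play_rows:
  moves: [0,0,0,0,0,0,5,0,0,0,0,0,0,5,0,0,0,0,0,0,5,0,0,0,0,0,0,5,0,0,0,0,0,0,5]

```text
time: 18.1
eef_pos: [0.6092, 0.163, 0.0655]
orientation: [[0.998, -0.061, -0.003], [-0.061, -0.998, 0.001], [-0.003, -0.001, -1.0]]
force: [-9.6, 0.3, 11.9]
finger_gap: 0.0097
```

Run:
```python
from h import *
import cv2
im=camera("wrist");cv2.imwrite("pics/w7.png",im)
im=camera("side");cv2.imwrite("pics/s7.png",cv2.resize(im[180:330,170:330],None,fx=4,fy=4,interpolation=cv2.INTER_CUBIC))
s=observe();print(s['time'],s['eef_pos'],s['force'],s['torque'],s['finger_gap'],s['orientation'][:,2])
```

```text
18.2 [0.60916935 0.16303974 0.06552685] [-10.62349309   1.96719138  10.91141315] [0.17155264 2.09231646 0.08642412] 0.009582020745537736 [-0.00334123  0.00142488 -0.9999934 ]
```

View pics/w7.png

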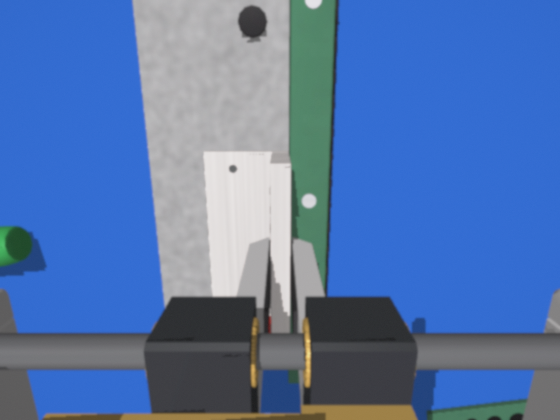

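View pics/s7.png

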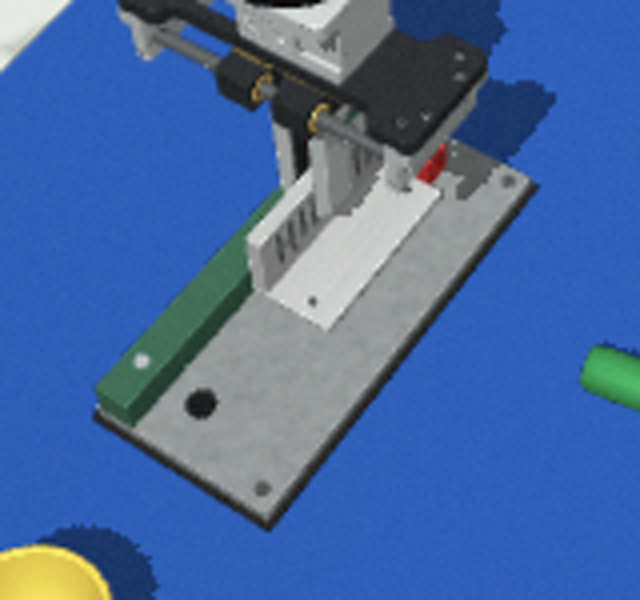

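Run:
```python
from workcell import *
print(sign_off());s=observe();print(s['time'],s['force'],s['eef_pos'])
```

```text
the job is handed in; nothing more can be done
None
the job is handed in; nothing more can be done
```

The heat sink is seated on the jig plate, and I handed the job in at 18.2 s with the arm still gripping the wall and holding the diagonal push. `sign_off` gave no verdict.

I gripped it by the wall, lifted it over to the jig, and touched it in turn against the plate, the stop block and the fence. Then I pushed down and into the fence together.

**Last readings**
- **Push:** about 10.6 N into the fence. The tool read about 10.9 N downward, so with the weight included the plate carries roughly 11 to 14 N, allowing for friction at the fence.
- **Pose:** steady over the final second. The tool was tilted 0.003 rad, and its yaw was within about 0.002 rad of the jig angle I measured.
- **Pictures:** the last wrist and side images showed the wall against the fence, the foot flat on the plate and the red block at its end.

**What disagreed or stayed unclear**
- In the close-up image fit, the plate's front edge disagreed with the fence by about 3 mm. I therefore found the fence and stop by force instead.
- At first the heat sink stuck by friction 2 to 3 mm short of the fence. I eased off the downward push and slid it the rest of the way.
- It touched the stop firmly once. By my estimate a gap of up to about 0.5 mm remains there, inside the 4.5 mm limit, and I could not see that end directly in the last pictures.
- I took no final picture of the whole mat, but no move or force reading suggested that anything else was touched.

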